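# Probe the mould

### The job

Get the glass mould ready and check its temperature: take the base plate by its tab, slide it into the slot under the mould until it is fully home against the stop, and let go of it. Then take the probe with the square handle from the wooden stand, lower it upright through the hole in the mould without ever touching the mould or the plate, and finish while still holding it there, still and centred in the hole, with its tip about 10 mm above the plate. Leave the ball-headed rod and the other things on the bench alone.

Things in the scene. Friction and masses are not known exactly. Their poses are not given: they have to be found in the camera images.
- mould: Glass mould, a dark metal block 90 x 90 x 60 mm, fixed, top face 72 mm above the bench, on two 12 mm high side rails. Origin at bench level on the axis of its vertical hole; z up. Between the rails under the block runs a slot along y, floored by the bench, 74 mm wide (x) and 12 mm high, open towards the mould's +y; its stop face is at y = -45 mm.
- mould_mouth (a point): Middle of the slot's mouth at bench level, at y = 45 mm in the mould's frame, below the block's front face. From here out to y = 71 mm two guide lips, 12 mm high, flare the way in from 74 to about 97 mm wide.
- mould_bore (a point): Centre of the hole's mouth in the mould's top face, 72 mm above the bench. The hole is 28 mm in diameter, straight and vertical, 60 mm deep, and opens below into the slot.
- plate: Base plate, steel, loose, flat on the bench: 70 mm wide (x), 165 long (y), 8 thick, about 0.4 kg. Origin at the centre of its underside; z up. An upright tab across it, 40 mm wide (x), 12 thick (y), is centred at y = 65 mm. The -y end goes in first, with y axes of plate and mould alike; when home its origin is at x = 0, y = 37.5 mm in the mould's frame, the tab outside.
- plate_tab (a point): Centre of the top edge of the plate's tab, 55 mm above the plate's underside.
- stand: Wooden rod stand, a block 150 x 50 x 60 mm (x, y, z), fixed to the bench; origin at the centre of its underside. Two vertical 14 mm holes go through it down to the bench, at x = -45 and +45 mm, y = 0; one holds the probe, the other the ball-headed rod (either way round).
- probe: Probe, upright in the stand: straight steel rod 12 mm in diameter, 130 long, with a brass collar 20 mm in diameter on its top 6 mm, then a light wooden handle 24 x 24 mm square and 44 tall (130 to 174 mm above the tip), faces along its x and y. Loose, about 0.15 kg. Origin at the centre of its flat lower end; z up the rod.
- probe_tip (a point): Centre of the probe's flat lower end (the same point as its origin).
- probe_handle (a point): Centre of the probe's square handle, 152 mm above the tip.
- ball_rod: The other rod in the stand, to be left alone: steel, 12 mm in diameter, with a dark wooden ball 32 mm in diameter on top, 122 mm tall in all. Origin at its lower end.
- jar: Bystander, to be left alone: lidded glass jar, 72 mm in diameter, about 110 mm tall. Origin at the centre of its underside.
- bottle: Bystander, to be left alone: green glass bottle, 64 mm in diameter, 200 mm tall. Origin at the centre of its underside.
- tumbler: Bystander, to be left alone: amber glass tumbler, 72 mm in diameter, 90 mm tall, open. Origin at the centre of its underside.
- bowl: Bystander, to be left alone: small metal bowl, 100 mm across, 40 mm tall. Origin at the centre of its underside.
- paddle: Bystander, to be left alone: wooden-handled spatula, lying flat along its x axis. Origin on its length, at its underside.
- cork_pad: Bystander, to be left alone: cork pad, 90 x 70 x 20 mm. Origin at the centre of its underside.
- wood_block: Bystander, to be left alone: dark wooden block, 90 x 50 x 35 mm. Origin at the centre of its underside.

How it is judged (in metres and radians):
On the way, in this order (a step that is already met when the one before it is completed fails the run):
1. the base plate is fully home in the slot and let go, the probe not yet taken (y of plate in the frame of mould below 0.0415 m and x of plate in the frame of mould between -0.005 and 0.005 m and angle between the y axis of plate and the y axis of mould, either way round below 0.08 rad and angle between plate's own z axis and vertical below 0.06 rad and height (world z) of plate below 0.004 m and contact force between the fingers and plate below 0.1 N and distance of probe_tip from where it was at the start of the episode below 0.03 m), for 0.2 s.
2. the probe's tip is over the hole, above the mould, upright (horizontal distance between probe_tip and mould_bore below 0.012 m and height (world z) of probe_tip above 0.072 m and angle between probe's own z axis and vertical below 0.12 rad), for 0.02 s.
At the end, for the whole second after the job is handed in: Plate flat in the slot, within 4 mm of the stop, 5 mm of the middle, 0.08 rad; let go. Probe held still by the gripper in the hole, touching neither mould nor plate: tip within 4 mm of the hole's axis, 0.06 rad of upright, 3 to 20 mm above the plate's top face (y of plate in the frame of mould below 0.0415 m and x of plate in the frame of mould between -0.005 and 0.005 m and angle between the y axis of plate and the y axis of mould, either way round below 0.08 rad and angle between each of plate, probe's own z axis and vertical below 0.06 rad and height (world z) of plate below 0.004 m and contact force between each of the fingers, probe and plate below 0.1 N and horizontal distance between probe_tip and mould_bore below 0.004 m and height (world z) of probe_tip between 0.011 and 0.028 m and contact force between the fingers and probe above 1 N and contact force between probe and mould below 0.1 N and linear speed of probe below 0.015 m/s and linear speed of plate below 0.01 m/s); the arm keeps its last pose, push and grip.
It fails at once if the probe touches the mould (more than 0.5 N) (contact force between probe and mould above 0.5 N).
It fails at once if the probe touches the plate (more than 0.5 N) (contact force between probe and plate above 0.5 N).
It fails at once if the ball-headed rod is moved by more than 20 mm (distance of ball_rod from where it was at the start of the episode above 0.02 m).
It fails at once if another thing on the bench is moved by more than 30 mm (distance of any of jar, bottle, tumbler, bowl, paddle, cork_pad, wood_block from where it was at the start of the episode above 0.03 m).
It also fails if it takes over 64 s, if anything falls off the work surface, if the arm or the gripper's body presses on something with over 40 N, if the wrist force passes 120 N, or if a joint passes its speed limit or range.

### The arm

A 6-joint arm with a two-finger parallel gripper is mounted at the origin on the work surface. World frame = base frame: x ahead of the robot, y to its left, z up, the work surface at z = 0. Lengths are in mm, angles in degrees, forces in N, time in s.
With the tool pointing down it reaches from about 350 to 850 mm from the base axis. Payload 8.1 kg.
Tool frame: the origin (TCP) lies midway between the tips of the shut fingers; the grasp point (between the pads) lies 19 mm behind it; z points along the fingers, x is the direction in which the jaws open and shut, and the axes are right-handed (so a half turn about z gives the same grasp; the last joint's range is limited). The gripper opens to 85 mm and grips with 20 to 120 N. Pads are 22 mm wide; open, the fingers measure 114 mm over their backs; the gripper's body (76 mm by 85 mm) begins 54 mm behind the grasp point. The pads swing forward as they close: fully open they stand 13 mm farther back than shut.
Start: joints at [-76.742, 7.471, 85.268, -0, 87.261, -4.893], TCP at [186.937, -570.14, 231.292] pointing down, gripper open.
Joint ranges: [-169.43, 169.43], [-51.17, 129.36], [1.28, 143.12], [-76.62, 256.62], [0, 156.53], [-152.29, 152.29]. Speed limits (degrees/s): [136.94, 136.94, 159.86, 180, 180, 180].

### API

Orientations are given as [roll, pitch, yaw] about the fixed x, y, z axes, in that order (R = Rz(yaw) Ry(pitch) Rx(roll)).
In Python, from bench import monitor, cams, r gives the robot as it stands.
- The arm moves only by the tool jog_arm, never from a script. Its arguments are lists of equal length, an entry for each row: "offset": the shift along the tool's x, y, z in mm, a list of three; "delta_rot": the turn, a rotation vector about the tool's x, y, z in degrees, a list of three; "jaw": the opening in per cent of the stroke, from 0 (shut) to 100 (fully open). In form: {"offset": [[x, y, z], ...], "delta_rot": [[rx, ry, rz], ...], "jaw": [jaw, ...]}. A call has 1 to 20 rows; each row shifts and turns the pose as measured when the row begins, along the tool's axes as they then stand; what a row does not reach is not made up. A row lasts 1/10 s, in which the tool goes at most 50 mm and 8.59 degrees, less where a joint would pass 70% of its speed; a pose out of reach is approached as far as the arm can. A call is refused whole if a number of a shift passes 50 or a number of a turn 8.59, either way. A call with a gripper value outside its range is refused whole. The fingers move at their own pace and stop on an object; "newtons" is the grip in N (left out, the last holds). Time passes only in rows, so rows that do not move let the fingers close. It gives the time, the measured TCP pose, the force and the opening at its end, in the units of the state.
- monitor.sense(): the state, without advancing time (a new reading comes with each control period).
- cams.snapshot(name): name is "scene" or "side" or "wrist"; returns (picture, depth): 420x560x3 uint8, red, green, blue; 420x560 float32, mm along the optical axis (not along the pixel's ray), 0 where there is no reading.
- cams.camera_model(name): a dict with "K" (3x3 intrinsics, pixels), "k1" (the pictures are not rectified: a ray, as slopes to the right and down, at radius r is drawn at 1 + k1 r^2 times it, then the intrinsics apply), "camera_from_world" (4x4, takes a point from world to camera coordinates). Camera axes: x right, y down, z forward; pixel columns grow to the right and rows downward; lengths in mm; the calibration is good to about 2 mm. A picture is of the moment at which its call begins: read the wrist's pose just before it. camera_model takes no time and is no camera call; for the wrist camera it gives the pose at the moment of the call.
- r.hand_in(): hands the job in, once; it reports no verdict.
The state is a dict: "time": time; "joint_pos": joint angles; "qd": joint speeds; "joint_efforts": joint torques, N m; "tool_pos": TCP position; "tcp_rot": TCP orientation; "ft_force": force on the tool from outside, world axes, zero at the start; "wrist_torque": the same for the moment, N m; "finger_gap": finger opening in mm.
Only numpy, scipy, OpenCV 4.12 (cv2) and the standard library are available. Lean on these libraries where they do the work, as an engineer would, in place of code of your own. Each camera call takes 0.05 s, during which the arm holds its last target.

## Working session

There is one attempt and no reset: what is moved stays moved. The work goes in short steps, Python scripts to look and compute and a tool call to move; the robot and the scene stay as the last step left them, time stands still between calls to the robot, and variables do not carry over. Pictures are saved under pics/ and viewed, and the job is handed in when it is done.

Besides the shell and the picture viewer there is one more tool, called after ">>>" as name(argument=value, ...) on one line, values as JSON. jog_arm: Moves the arm, as the interface text tells. Its arguments: {"type":"object","properties":{"offset":{"type":"array","items":{"type":"array","items":{"type":"number"}}},"delta_rot":{"type":"array","items":{"type":"array","items":{"type":"number"}}},"jaw":{"type":"array","items":{"type":"number"}},"newtons":{"type":"number"}},"required":["offset","delta_rot","jaw"]}

```bash
ls; mkdir -p pics; python3 - <<'E'
from bench import monitor,cams,r
import cv2
print(monitor.sense())
for n in ["scene","side","wrist"]:
    m=cams.camera_model(n); print(n,m)
    p,d=cams.snapshot(n); cv2.imwrite(f"pics/{n}0.png",p[:,:,::-1])
    import numpy as np; np.savez(f"pics/{n}0.npz",p=p,d=d,K=m["K"],k1=m["k1"],T=m["camera_from_world"])
E
```

```text
pics
{'time': 0.0, 'joint_pos': array([-7.67411462e+01,  7.51679985e+00,  8.53303740e+01,  7.89104362e-04,
        8.72618490e+01, -4.89232724e+00]), 'qd': array([-0.0160046 ,  0.16242771,  0.09688947,  0.00812222,  0.05029619,
       -0.0461911 ]), 'joint_efforts': array([-6.92348804e-04, -5.69408548e+01, -5.00545406e+01, -1.89120633e-04,
        1.47605682e-02, -8.34585563e-06]), 'tool_pos': array([ 186.81926837, -569.58319831,  230.21631233]), 'tcp_rot': array([-1.79989917e+02,  1.08558400e-01, -7.18488479e+01]), 'ft_force': array([ 0.4225157 , -0.52889887, -1.05592876]), 'wrist_torque': array([-0.04534952, -0.06234777, -0.01544384]), 'finger_gap': 85.28506751020628}
scene {'K': array([[451.40426706,   0.        , 278.0246022 ],
       [  0.        , 451.40426706, 215.18440229],
       [  0.        ,   0.        ,   1.        ]]), 'k1': -0.1252045258125337, 'camera_from_world': array([[ 3.24992074e-01,  9.45708769e-01,  3.88286427e-03,
        -2.44035563e+02],
       [ 6.32976918e-01, -2.14467856e-01, -7.43870795e-01,
        -2.85189332e+02],
       [-7.02652384e-01,  2.44209876
[... 550 characters left out ...]
4193117e-01, -5.92645122e-01,
         1.11066839e+03],
       [ 0.00000000e+00,  0.00000000e+00,  0.00000000e+00,
         1.00000000e+00]])}
wrist {'K': array([[298.36141328,   0.        , 282.4261971 ],
       [  0.        , 298.36141328, 211.07828614],
       [  0.        ,   0.        ,   1.        ]]), 'k1': 0.005721049354822548, 'camera_from_world': array([[ 3.11577900e-01, -9.50219257e-01, -1.60473903e-03,
        -5.98986371e+02],
       [-9.11215708e-01, -2.99266636e-01,  2.83064329e-01,
        -3.67264944e+01],
       [-2.69453421e-01, -8.67343257e-02, -9.59099583e-01,
         3.78027484e+02],
       [ 0.00000000e+00,  0.00000000e+00,  0.00000000e+00,
         1.00000000e+00]])}
```

View pics/scene0.png

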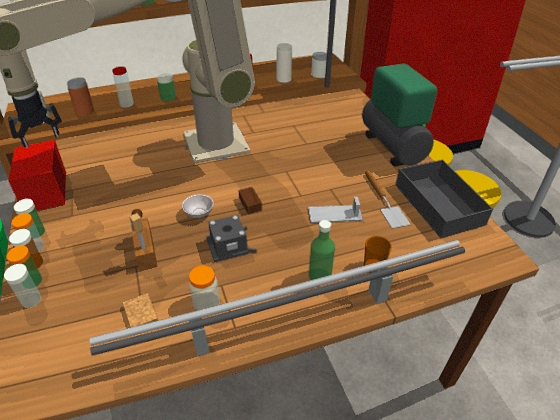

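View pics/side0.png

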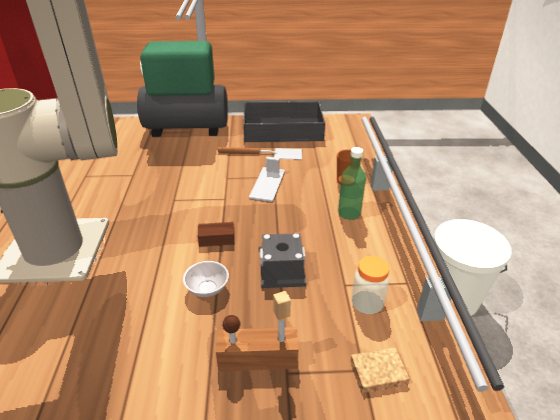

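View pics/wrist0.png

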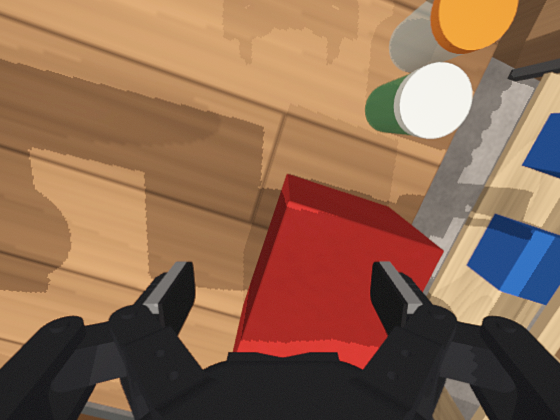

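The scene view shows the mould at about (230,237), the plate with its tab at (337,213), the stand at (140,240). The side view shows the mould's top at (283,247), the plate at (267,184), the probe handle at (283,305) and the ball at (232,324). I'll measure next.

```bash
cat > h.py <<'E'
import numpy as np, cv2
def load(n): 
    z=np.load(f"pics/{n}.npz"); return z["p"],z["d"],dict(K=z["K"],k1=float(z["k1"]),T=z["T"])
def snap(n,tag):
    from bench import cams
    m=cams.camera_model(n); p,d=cams.snapshot(n)
    cv2.imwrite(f"pics/{tag}.png",p[:,:,::-1])
    np.savez(f"pics/{tag}.npz",p=p,d=d,K=m["K"],k1=m["k1"],T=m["camera_from_world"])
    return p,d,dict(K=m["K"],k1=float(m["k1"]),T=m["camera_from_world"])
def slopes(m,uv):
    uv=np.asarray(uv,float).reshape(-1,1,2)
    return cv2.undistortPoints(uv,m["K"],np.array([m["k1"],0,0,0,0]),None,None).reshape(-1,2)
def cloud(m,d):
    v,u=np.mgrid[:d.shape[0],:d.shape[1]]
    s=slopes(m,np.stack([u,v],-1).reshape(-1,2).astype(float))
    P=np.c_[s,np.ones(len(s))]*d.reshape(-1,1)
    T=m["T"]; W=(P-T[:3,3])@T[:3,:3]
    W[d.reshape(-1)==0]=np.nan
    return W.reshape(d.shape+(3,))
def plane(m,uv,z):
    s=slopes(m,uv); T=m["T"]; dr=np.c_[s,np.ones(len(s))]@T[:3,:3]; c=-T[:3,:3].T@T[:3,3]
    t=(z-c[2])/dr[:,2]; return c+t[:,None]*dr
def proj(m,X):
    X=np.asarray(X,float).reshape(-1,3); C=X@m["T"][:3,:3].T+m["T"][:3,3]
    o=cv2.projectPoints(C.reshape(-1,1,3),np.zeros(3),np.zeros(3),m["K"],np.array([m["k1"],0,0,0,0]))[0]
    return o.reshape(-1,2)
E
python3 - <<'E'
from h import *
for n,(u0,u1,v0,v1) in dict(scene0=(110,380,160,300),side0=(170,430,140,390)).items():
    p,d,m=load(n); 
    cv2.imwrite(f"pics/{n}z.png",cv2.resize(p[v0:v1,u0:u1,::-1],None,fx=min(800/(u1-u0),600/(v1-v0)),fy=min(800/(u1-u0),600/(v1-v0)),interpolation=cv2.INTER_CUBIC))
    W=cloud(m,d)
    for lab,uv in dict(scene0=dict(mould=(228,225),plate=(330,214),tab=(357,206),stand=(142,235)),side0=dict(mould=(283,247),bench=(330,230),plate=(265,186),tab=(272,160),handle=(283,299),ball=(232,322),stand=(258,338),jar=(373,266),bowl=(206,280),block=(216,228),bottle=(356,154))).get if 0 else []: pass
    D=dict(scene0=dict(mould=(228,225),plate=(330,214),tab=(357,206),stand=(142,235)),side0=dict(mould=(283,247),bench=(330,230),plate=(265,186),tab=(272,160),handle=(283,299),ball=(232,322),stand=(258,338),jar=(373,266),bowl=(206,280),block=(216,228),bottle=(356,154)))[n]
    for k,(u,v) in D.items(): print(n,k,W[v,u].round(1))
E
```

```text
scene0 mould [548.4 -83.5  69.2]
scene0 plate [534.8 249.3   4.8]
scene0 tab [572.9 320.2  50.1]
scene0 stand [ 501.7 -327.5   61.5]
side0 mould [563.4 -76.1  57. ]
side0 bench [693.4  43.5   3.6]
side0 plate [527.8 246.2   8.1]
side0 tab [551.4 328.   47.6]
side0 handle [ 548.3 -335.1  173.7]
side0 ball [ 459.  -337.2  120.3]
side0 stand [ 503.4 -328.4   60.8]
side0 jar [ 740.3 -200.5  111.2]
side0 bowl [ 385.4 -124.5    6.1]
side0 block [400.5  24.8  35.5]
side0 bottle [753.  106.3 194.7]
```

View pics/side0z.png

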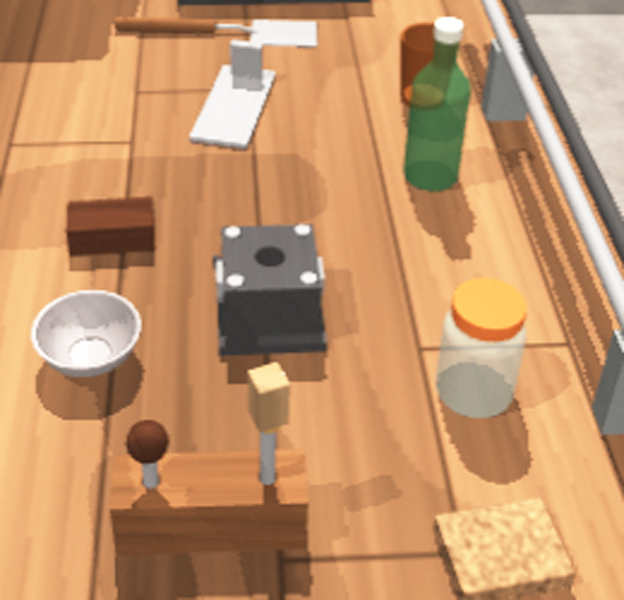

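View pics/scene0z.png

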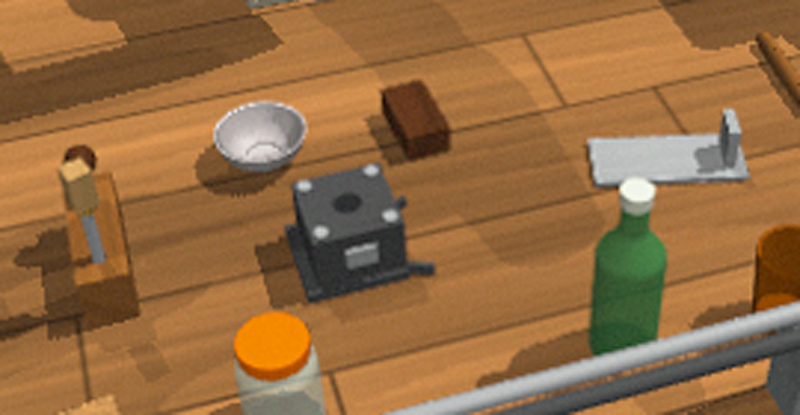

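```bash
python3 - <<'E'
from h import *
def rect(P):
    r=cv2.minAreaRect(P[:,:2].astype(np.float32)); return np.round(r[0],1),np.round(r[1],1),round(r[2],1),len(P)
for n in ["scene0","side0"]:
    p,d,m=load(n); W=cloud(m,d).reshape(-1,3); W=W[~np.isnan(W).any(1)]
    def box(x0,x1,y0,y1,z0,z1):
        return W[(W[:,0]>x0)&(W[:,0]<x1)&(W[:,1]>y0)&(W[:,1]<y1)&(W[:,2]>z0)&(W[:,2]<z1)]
    for k,b in dict(mould=(470,640,-160,0,66,80),plate=(440,640,150,350,5,13),tab=(480,620,280,370,35,62),stand=(400,600,-380,-280,56,66),handle=(520,580,-360,-300,168,180),ball=(430,490,-370,-300,95,130),bowl=(330,440,-190,-60,20,60),block=(350,450,0,60,30,45),paddle=(300,700,330,480,8,60)).items():
        P=box(*b); print(n,k,rect(P) if len(P)>3 else None, P[:,2].mean().round(1), np.median(P,0).round(1))
E
```

```text
scene0 mould (array([564.4, -90.2]), array([98.2, 91.5]), 1.7, 696) 71.3 [567.  -90.7  71.2]
scene0 plate (array([516.9, 268.4]), array([173.6, 151.5]), 67.8, 608) 7.8 [539.2 259.8   7.7]
scene0 tab (array([554.9, 326.5]), array([13.4, 46.2]), 75.2, 67) 49.3 [561.1 324.5  51.2]
scene0 stand (array([ 504.1, -328.9]), array([ 49. , 151.4]), 89.8, 433) 60.4 [ 530.2 -322.    60.3]
scene0 handle (array([ 548.4, -330.7]), array([27. , 22.7]), 15.6, 65) 172.3 [ 552.  -329.7  172.2]
scene0 ball (array([ 462.3, -329.8]), array([23.3, 26. ]), 24.6, 52) 115.8 [ 463.3 -325.2  118.1]
scene0 bowl (array([ 389.6, -142.6]), array([ 93.4, 100.6]), 89.8, 330) 31.2 [ 368.8 -143.9   31.3]
scene0 block (array([402.6,  24.3]), array([94.1, 49.4]), 1.2, 272) 34.3 [407.9  24.2  34.2]
scene0 paddle (array([506.4, 399.3]), array([133.5, 259.4]), 86.9, 202) 17.1 [466.1 451.2  16.4]
side0 mould (array([561. , -91.1]), array([89.8, 96.1]), 0.6, 1095) 72.7 [561.3 -97.4  72.8]
side0 plate (array([546.5, 256.8]), array([186.5, 147.3]), 65.5, 718) 8.9 [533.4 254.1   8.9]
side0 tab (array([552.9, 327.5]), array([19.6, 40.7]), 77.0, 107) 47.8 [554.1 324.2  47.7]
side0 stand (array([ 501.7, -330.5]), array([ 54.1, 150.1]), 89.7, 1789) 60.3 [ 503.2 -334.6   60.3]
side0 handle (array([ 546.7, -331.1]), array([23.9, 25.1]), 21.1, 182) 173.8 [ 546.3 -333.5  174.2]
side0 ball (array([ 457.3, -333.4]), array([30.2, 26.1]), 1.4, 257) 114.9 [ 457.2 -337.2  116.3]
side0 bowl (array([ 390.3, -142.2]), array([95.4, 97.2]), 89.8, 681) 32.0 [ 385.6 -120.4   32.3]
side0 block (array([400.2,  23.9]), array([90.8, 49.7]), 1.7, 438) 35.7 [401.3  22.7  35.7]
side0 paddle (array([501.7, 398. ]), array([123.6, 266.4]), 79.4, 273) 16.9 [459.6 449.4  16.1]
```

>>> jog_arm(offset=[[0,0,-35],[0,0,-35],[0,0,0],[0,0,0],[0,0,0],[0,0,0],[0,0,0],[0,0,0],[0,0,0],[0,0,0],[0,0,0],[0,0,0],[0,0,0],[0,0,0],[0,0,0],[0,0,0],[0,0,0],[0,0,0],[0,0,0],[0,0,0]], delta_rot=[[0,0,0],[0,0,0],[0,0,-8.5],[0,0,-8.5],[0,0,-8.5],[0,0,-8.5],[0,0,-8.5],[0,0,-8.5],[0,0,-8.5],[0,0,-8.5],[0,0,-8.5],[0,0,-8.5],[0,0,-8.5],[0,0,-8.5],[0,0,-8.5],[0,0,-8.5],[0,0,-8.5],[0,0,-8.5],[0,0,-8.5],[0,0,0]], jaw=[100,100,100,100,100,100,100,100,100,100,100,100,100,100,100,100,100,100,100,100])

```text
time: 2.15
tool_pos: [185.9, -565.8, 293.8]
tcp_rot: [-179.5, -0.9, 74.6]
ft_force: [0.1, -0.0, 0.9]
finger_gap: 85.3
```

```bash
cat >> h.py <<'E'
def go(x,y,yaw=None,z=None):
    from bench import monitor
    from scipy.spatial.transform import Rotation as Ro
    s=monitor.sense(); R=Ro.from_euler("xyz",s["tcp_rot"],degrees=True).as_matrix(); p=s["tool_pos"]
    D=np.array([x,y,p[2] if z is None else z])-p
    print("tcp",p.round(2),"rot",s["tcp_rot"].round(2),"F",s["ft_force"].round(1),"gap",round(s["finger_gap"],1),"t",s["time"])
    print("tool shift",(R.T@D).round(2))
    if yaw is not None:
        Rt=Ro.from_euler("xyz",[180,0,yaw],degrees=True).as_matrix()
        print("rotvec",np.degrees(Ro.from_matrix(R.T@Rt).as_rotvec()).round(2))
E
python3 - <<'E'
from h import *
from bench import cams
m=cams.camera_model("wrist"); T=m["T" if "T" in m else "camera_from_world"]; print((-T[:3,:3].T@T[:3,3]).round(1), T[2,:3].round(2))
go(500,-230,75,320)
E
```

```text
[ 116.5 -549.1  436. ] [ 0.27 -0.06 -0.96]
tcp [ 185.9  -565.77  293.75] rot [-179.51   -0.91   74.6 ] F [ 0.1 -0.   0.9] gap 85.3 t 2.15
tool shift [407.51 213.45 -21.61]
rotvec [-0.49 -0.91 -0.4 ]
```

>>> jog_arm(offset=[[36,13,-3],[36,13,-3],[36,13,-3],[36,13,-3],[36,13,-3],[36,13,-3],[36,13,-3],[36,13,-3],[36,13,-3],[36,13,-3],[36,13,-3],[36,13,-3],[36,13,-3],[36,13,-3],[0,0,0],[0,0,0]], delta_rot=[[-0.5,-0.9,-0.4],[0,0,0],[0,0,0],[0,0,0],[0,0,0],[0,0,0],[0,0,0],[0,0,0],[0,0,0],[0,0,0],[0,0,0],[0,0,0],[0,0,0],[0,0,0],[0,0,0],[0,0,0]], jaw=[100,100,100,100,100,100,100,100,100,100,100,100,100,100,100,100])

```text
time: 3.75
tool_pos: [516.5, -118.1, 333.8]
tcp_rot: [-179.8, -0.3, 70.3]
ft_force: [-0.1, -0.5, 1.1]
finger_gap: 85.1
```

```bash
python3 - <<'E'
from h import *
go(500,-120,75,330)
snap("wrist","w1")
E
```

```text
tcp [ 516.54 -118.08  333.75] rot [-179.8    -0.29   70.28] F [-0.1 -0.5  1.1] gap 85.1 t 3.75
tool shift [ -7.4  -14.91   3.77]
rotvec [-0.19 -0.29 -4.72]
```

View pics/w1.png

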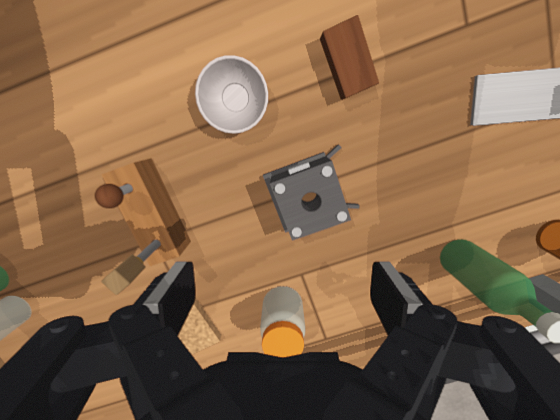

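The bore is at (311,202), with four bright screws around it. The lips point right, to mould +y. The handle top is at about (120,275), and the plate's near end is at (475,98).

```bash
python3 - <<'E'
from h import *
p,d,m=load("w1"); W=cloud(m,d)
print("bore/depth top", W[185:190,300:305].reshape(-1,3).mean(0).round(1))
g=cv2.cvtColor(p,cv2.COLOR_RGB2GRAY)
mask=np.zeros_like(g); mask[160:245,262:352]=1
# screws
b=((g>150)&(mask>0)&(np.ptp(p.astype(int),axis=2)<25)).astype(np.uint8)
n,l,st,c=cv2.connectedComponentsWithStats(b)
for i in range(1,n):
    if st[i,4]>15: print("screw",st[i],c[i].round(1),plane(m,c[i],72)[0].round(1),W[int(c[i][1]),int(c[i][0])].round(1))
b=((g<45)&(mask>0)).astype(np.uint8); b[:185]=0;b[220:]=0;b[:,:295]=0;b[:,328:]=0
n,l,st,c=cv2.connectedComponentsWithStats(b)
for i in range(1,n):
    if st[i,4]>15: print("dark",st[i],c[i].round(1),plane(m,c[i],72)[0].round(1))
cv2.imwrite("pics/w1z.png",cv2.resize(p[140:260,240:400,::-1],None,fx=5,fy=5,interpolation=cv2.INTER_CUBIC))
# top face from depth
P=W.reshape(-1,3); P=P[(P[:,2]>67)&(P[:,2]<77)&(abs(P[:,0]-562)<70)&(abs(P[:,1]+91)<70)]
print(cv2.minAreaRect(P[:,:2].astype(np.float32)),np.median(P[:,2]))
E
```

```text
bore/depth top [537.  -95.4  71.3]
screw [289 163  21  11  96] [298.6 167.9] [510.4 -91.3  72. ] [511.6 -91.5  54.3]
screw [322 166  10  11  89] [326.6 170.9] [527.1 -56.8  72. ] [525.  -57.5  75.2]
screw [275 183  10  11  83] [279.6 188.2] [ 527.9 -125.    72. ] [ 526.9 -125.4   75.1]
screw [337 212  10   9  76] [341.6 216. ] [595.5 -55.9  72. ] [594.3 -57.   74.5]
screw [292 227  10  10  74] [296.2 231.8] [ 596.3 -124.2   72. ] [ 594.3 -124.    73.8]
dark [302 195  19  13  61] [313.6 200.9] [561.1 -86.5  72. ]
((561.694580078125, -90.88430786132812), (90.56023406982422, 89.99481201171875), 0.6127451062202454) 71.35169547232655
```

View pics/w1z.png

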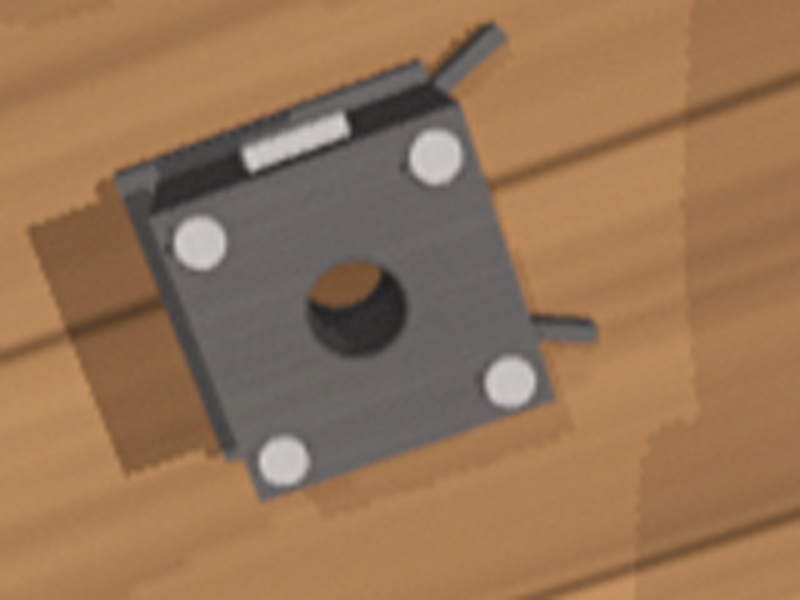

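>>> jog_arm(offset=[[0,0,0],[37,-9.5,8],[37,-9.5,8],[37,-9.5,8],[37,-9.5,8],[37,-9.5,8],[37,-9.5,8],[37,-9.5,8],[37,-9.5,8],[37,-9.5,8],[37,-9.5,8],[37,-9.5,8],[0,0,0],[0,0,0]], delta_rot=[[-0.2,-0.3,-4.7],[0,0,0],[0,0,0],[0,0,0],[0,0,0],[0,0,0],[0,0,0],[0,0,0],[0,0,0],[0,0,0],[0,0,0],[0,0,0],[0,0,0],[0,0,0]], jaw=[100,100,100,100,100,100,100,100,100,100,100,100,100,100])

```text
time: 5.2
tool_pos: [528.7, 297.4, 239.4]
tcp_rot: [179.9, 0.3, 71.9]
ft_force: [-0.4, 0.1, 0.2]
finger_gap: 85.3
```

```bash
python3 - <<'E'
from h import *
go(520,300,75,245)
p,d,m=snap("wrist","w2"); W=cloud(m,d).reshape(-1,3); W=W[np.isfinite(W).all(1)]
def f(x0,x1,y0,y1,z0,z1):
    P=W[(W[:,0]>x0)&(W[:,0]<x1)&(W[:,1]>y0)&(W[:,1]<y1)&(W[:,2]>z0)&(W[:,2]<z1)]
    print(cv2.minAreaRect(P[:,:2].astype(np.float32)),np.median(P,0).round(1),len(P))
f(450,650,150,370,5,13); f(500,620,290,370,50,60); f(500,620,290,370,30,60)
E
```

```text
tcp [528.74 297.38 239.42] rot [179.9    0.33  71.95] F [-0.4  0.1  0.2] gap 85.3 t 5.2
tool shift [-0.25 -9.12 -5.59]
rotvec [ 0.09  0.33 -3.05]
((536.0672607421875, 265.8380126953125), (165.02867126464844, 70.4429931640625), 74.99898529052734) [532.2 260.8   7.2] 6243
((552.7041015625, 328.4436950683594), (11.54719352722168, 40.07994079589844), 74.0947494506836) [552.2 328.6  54.1] 379
((552.6517944335938, 328.2559814453125), (11.937849044799805, 40.08088302612305), 74.11918640136719) [549.8 328.4  53.9] 453
```

View pics/w2.png

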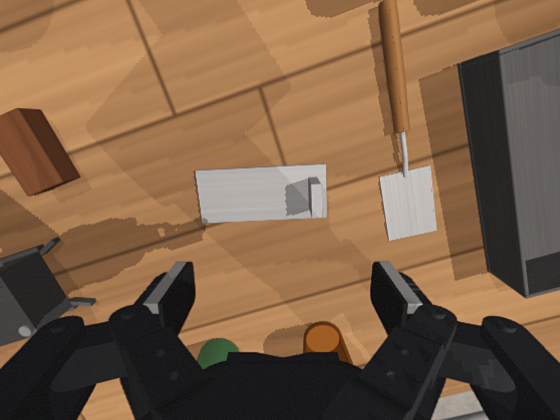

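>>> jog_arm(offset=[[0,0,0],[18,7.5,30],[18,7.5,30],[0,0,30],[0,0,30],[0,0,20],[0,0,0],[0,0,0]], delta_rot=[[0.1,0.3,-3],[0,0,0],[0,0,0],[0,0,0],[0,0,0],[0,0,0],[0,0,0],[0,0,0]], jaw=[45,45,45,45,45,45,45,45])

```text
time: 6.05
tool_pos: [561.1, 315.6, 102.3]
tcp_rot: [179.5, -0.2, 73.8]
ft_force: [-0.0, -0.1, 0.2]
finger_gap: 38.0
```

```bash
python3 - <<'E'
from h import *
go(552.7,328.4,75,24)
p,d,m=snap("wrist","w3"); W=cloud(m,d).reshape(-1,3); W=W[np.isfinite(W).all(1)]
def f(x0,x1,y0,y1,z0,z1):
    P=W[(W[:,0]>x0)&(W[:,0]<x1)&(W[:,1]>y0)&(W[:,1]<y1)&(W[:,2]>z0)&(W[:,2]<z1)]
    print(cv2.minAreaRect(P[:,:2].astype(np.float32)),np.median(P,0).round(1),len(P))
f(450,650,150,370,5,13); f(500,620,290,370,50,60)
E
```

```text
tcp [561.11 315.6  102.29] rot [179.52  -0.24  73.76] F [-0.  -0.1  0.2] gap 38.0 t 6.05
tool shift [  9.6  -12.31  78.23]
rotvec [ 0.48 -0.24 -1.24]
((535.492431640625, 266.0145568847656), (164.97874450683594, 71.01287078857422), 74.94806671142578) [531.4 261.1   7.2] 15482
((552.6146240234375, 328.580078125), (11.951115608215332, 40.268455505371094), 74.9010238647461) [551.3 328.9  54.1] 1049
```

View pics/w3.png

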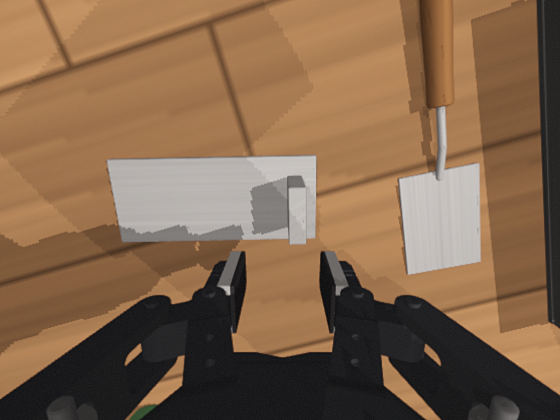

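The view shows the tab at (297,210) between the finger lines, and both depth fits agree to within 1 mm. I'll centre on it first, then descend.

>>> jog_arm(offset=[[9.6,-12.3,10],[0,0,0],[0,0,0]], delta_rot=[[0.5,-0.2,-1.2],[0,0,0],[0,0,0]], jaw=[45,45,45])

```text
time: 6.4
tool_pos: [553.9, 329.8, 96.3]
tcp_rot: [179.8, -0.3, 75.0]
ft_force: [0.8, -0.6, 1.2]
finger_gap: 38.5
```

```bash
python3 - <<'E'
from h import *
go(552.7,328.5,75,24)
E
```

```text
tcp [553.85 329.79  96.25] rot [179.78  -0.27  74.99] F [ 0.8 -0.6  1.2] gap 38.5 t 6.4
tool shift [-1.89 -1.06 72.24]
rotvec [ 0.22 -0.27 -0.01]
```

>>> jog_arm(offset=[[-1.5,-1,20],[0,0,20],[0,0,20],[0,0,8],[0,0,0],[0,0,0]], delta_rot=[[0.2,-0.3,0],[0,0,0],[0,0,0],[0,0,0],[0,0,0],[0,0,0]], jaw=[45,45,45,45,45,45])

```text
time: 7.0
tool_pos: [552.5, 329.4, 23.9]
tcp_rot: [179.9, 0.0, 75.1]
ft_force: [-0.0, 0.0, -0.6]
finger_gap: 38.3
```

```bash
python3 - <<'E'
from h import *
go(552.7,328.5,75,24)
E
```

```text
tcp [552.47 329.42  23.92] rot [1.7992e+02 3.0000e-02 7.5090e+01] F [-0.   0.  -0.6] gap 38.3 t 7.0
tool shift [-0.83  0.46 -0.08]
rotvec [0.08 0.03 0.09]
```

>>> jog_arm(offset=[[-0.8,0,0],[0,0,0],[0,0,0],[0,0,0],[0,0,0],[0,0,0]], delta_rot=[[0,0,0],[0,0,0],[0,0,0],[0,0,0],[0,0,0],[0,0,0]], jaw=[0,0,0,0,0,0], newtons=40)

```text
time: 7.6
tool_pos: [553.1, 329.0, 25.8]
tcp_rot: [179.8, -0.1, 75.1]
ft_force: [0.2, 0.4, -4.5]
finger_gap: 11.5
```

```bash
python3 - <<'E'
from h import *
go(552.7,328.5,75,24)
p,d,m=snap("wrist","w4"); W=cloud(m,d).reshape(-1,3); W=W[np.isfinite(W).all(1)]
def f(x0,x1,y0,y1,z0,z1):
    P=W[(W[:,0]>x0)&(W[:,0]<x1)&(W[:,1]>y0)&(W[:,1]<y1)&(W[:,2]>z0)&(W[:,2]<z1)]
    print(cv2.minAreaRect(P[:,:2].astype(np.float32)),np.median(P,0).round(1),len(P))
f(450,650,150,310,5,13)
E
```

```text
tcp [553.13 328.99  25.82] rot [ 1.7982e+02 -7.0000e-02  7.5070e+01] F [ 0.2  0.4 -4.5] gap 11.5 t 7.6
tool shift [-0.58 -0.3   1.82]
rotvec [ 0.18 -0.07  0.07]
((531.2510986328125, 248.47943115234375), (129.048095703125, 70.69095611572266), 74.7786636352539) [527.  245.2   7.5] 22842
```

View pics/w4.png

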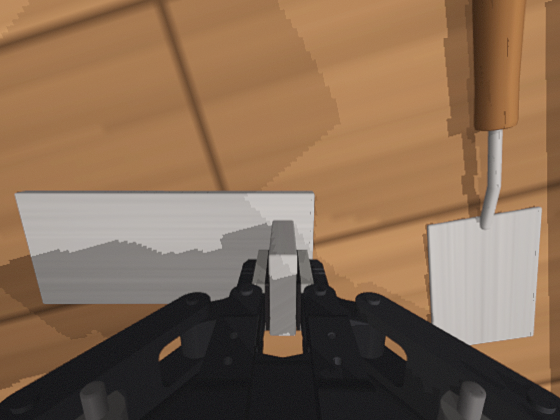

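>>> jog_arm(offset=[[0,0,0],[0,0,0],[0,0,0],[0,0,0],[0,0,0]], delta_rot=[[0,0,-4],[0,0,-4],[0,0,-4],[0,0,-3.5],[0,0,0]], jaw=[0,0,0,0,0])

```text
time: 8.15
tool_pos: [552.5, 328.8, 25.3]
tcp_rot: [179.9, 0.0, 91.1]
ft_force: [-0.0, 0.2, -2.8]
finger_gap: 11.4
```

```bash
python3 - <<'E'
from h import *
go(559.6,142.3,90.65,25.5)
E
```

```text
tcp [552.54 328.84  25.27] rot [1.7988e+02 1.0000e-02 9.1150e+01] F [-0.   0.2 -2.8] gap 11.4 t 8.15
tool shift [-186.64    3.33   -0.19]
rotvec [0.12 0.01 0.5 ]
```

>>> jog_arm(offset=[[-18,0.5,0],[-18,0.5,0],[-18,0.5,0],[-18,0.5,0],[-18,0.5,0],[-18,0.5,0],[-18,0.5,0],[-18,0.5,0],[-18,0,0],[0,0,0],[0,0,0]], delta_rot=[[0,0,0.5],[0,0,0],[0,0,0],[0,0,0],[0,0,0],[0,0,0],[0,0,0],[0,0,0],[0,0,0],[0,0,0],[0,0,0]], jaw=[0,0,0,0,0,0,0,0,0,0,0])

```text
time: 9.25
tool_pos: [556.4, 148.1, 25.3]
tcp_rot: [179.9, 0.1, 89.7]
ft_force: [0.3, -0.5, -2.9]
finger_gap: 11.3
```

```bash
python3 - <<'E'
from h import *
go(559.6,142.3,90.65,25.5)
p,d,m=snap("wrist","w5"); W=cloud(m,d).reshape(-1,3); W=W[np.isfinite(W).all(1)]
def f(x0,x1,y0,y1,z0,z1):
    P=W[(W[:,0]>x0)&(W[:,0]<x1)&(W[:,1]>y0)&(W[:,1]<y1)&(W[:,2]>z0)&(W[:,2]<z1)]
    print(cv2.minAreaRect(P[:,:2].astype(np.float32)),np.median(P,0).round(1),len(P))
f(450,650,-20,140,5.5,11.5);f(480,650,-160,-10,68,73.5)
E
```

```text
tcp [556.4  148.15  25.3 ] rot [1.7992e+02 7.0000e-02 8.9660e+01] F [ 0.3 -0.5 -2.9] gap 11.3 t 9.25
tool shift [-5.83  3.24 -0.19]
rotvec [ 0.08  0.07 -0.99]
((567.0518798828125, 60.11037826538086), (159.365966796875, 93.88323974609375), 89.45203399658203) [549.7  65.    7.2] 24559
((0.0, 0.0), (0.0, 0.0), 0.0) [nan nan nan] 0
  return _methods._mean(a, axis=axis, dtype=dtype,
  ret = um.true_divide(
```

View pics/w5.png

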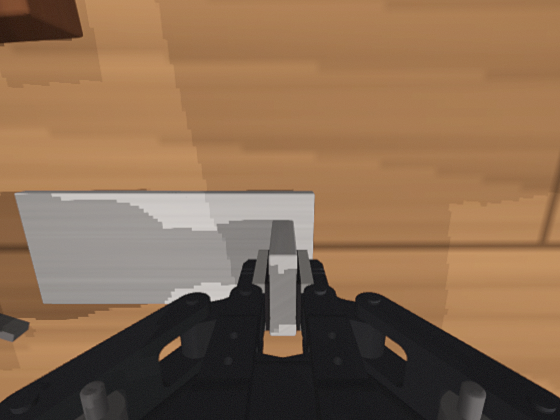

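```bash
cat >> h.py <<'E'
def pl(tag,x0,x1,y0,y1,z0=5,z1=11):
    p,d,m=load(tag); W=cloud(m,d); sat=np.ptp(p.astype(int),axis=2)
    ok=(sat<22)&(p.min(2)>75)&(W[...,0]>x0)&(W[...,0]<x1)&(W[...,1]>y0)&(W[...,1]<y1)&(W[...,2]>z0)&(W[...,2]<z1)
    P=W[ok]; r=cv2.minAreaRect(P[:,:2].astype(np.float32)); print(r,len(P)); return ok
E
python3 - <<'E'
from h import *
ok=pl("w5",500,610,-20,135)
cv2.imwrite("pics/ok.png",ok*255)
E
```

```text
((565.1167602539062, 57.99476623535156), (153.47042846679688, 90.05374908447266), 89.45203399658203) 24004[ WARN:0@0.315] global loadsave.cpp:1063 imwrite_ Unsupported depth image for selected encoder is fallbacked to CV_8U.
```

View pics/ok.png

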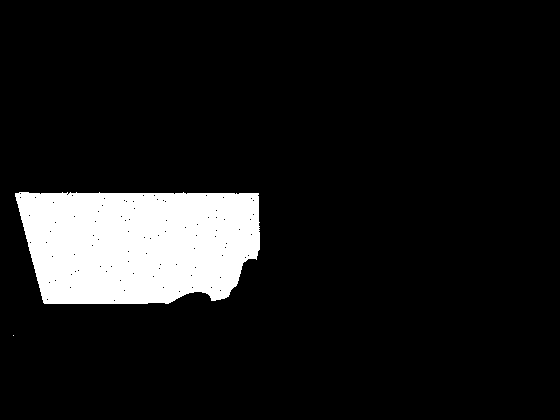

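```bash
cat >> h.py <<'E'
def pl2(tag,x0,x1,y0,y1,z0=5,z1=11):
    p,d,m=load(tag); W=cloud(m,d); sat=np.ptp(p.astype(int),axis=2)
    ok=(sat<22)&(p.min(2)>75)&(W[...,0]>x0)&(W[...,0]<x1)&(W[...,1]>y0)&(W[...,1]<y1)&(W[...,2]>z0)&(W[...,2]<z1)
    ok=cv2.morphologyEx(ok.astype(np.uint8),cv2.MORPH_OPEN,np.ones((5,5)))
    n,l,st,c=cv2.connectedComponentsWithStats(ok); i=1+st[1:,4].argmax()
    P=W[l==i]; r=cv2.minAreaRect(P[:,:2].astype(np.float32)); print(r,len(P))
    for e in np.arange(y0,y1,20):
        q=P[(P[:,1]>=e)&(P[:,1]<e+20)]
        if len(q)>30: print(int(e)+10,np.percentile(q[:,0],[.5,99.5]).round(1))
E
python3 - <<'E'
from h import *
pl2("w5",500,620,-20,135)
E
```

```text
((555.4341430664062, 67.37297821044922), (134.88717651367188, 70.42173767089844), 89.49959564208984) 23881
10 [520.3 589.5]
30 [520.5 589.5]
50 [520.6 589.5]
70 [520.7 589. ]
90 [520.8 585.7]
110 [520.9 586.7]
130 [521.  574.4]
```

>>> jog_arm(offset=[[0,2.9,0],[0,0,0],[-5,0,0],[-5,0,0],[0,0,0],[0,0,0]], delta_rot=[[0,0,-1.1],[0,0,0],[0,0,0],[0,0,0],[0,0,0],[0,0,0]], jaw=[0,0,0,0,0,0])

```text
time: 9.9
tool_pos: [559.6, 139.6, 25.3]
tcp_rot: [179.9, 0.1, 91.0]
ft_force: [-0.2, -0.0, -2.1]
finger_gap: 11.1
```

```bash
python3 - <<'E'
from h import *
go(559.2,136,90.8,25.3)
snap("wrist","w6"); pl2("w6",500,620,-20,135); snap("scene","s6")
p,d,m=load("s6"); cv2.imwrite("pics/s6z.png",cv2.resize(p[170:290,190:350,::-1],None,fx=5,fy=5,interpolation=cv2.INTER_CUBIC))
E
```

```text
tcp [559.64 139.64  25.25] rot [1.7991e+02 7.0000e-02 9.1040e+01] F [-0.2 -0.  -2.1] gap 11.1 t 9.9
tool shift [-3.63 -0.51 -0.04]
rotvec [0.09 0.06 0.24]
((560.4085693359375, 63.36289596557617), (70.38272857666016, 143.1294403076172), 0.7977361679077148) 24659
-10 [526.9 595.7]
10 [526.8 595.5]
30 [526.5 595.3]
50 [526.  594.9]
70 [525.7 594.3]
90 [525.3 590.3]
110 [524.9 589.7]
130 [524.5 563.1]
```

View pics/s6z.png

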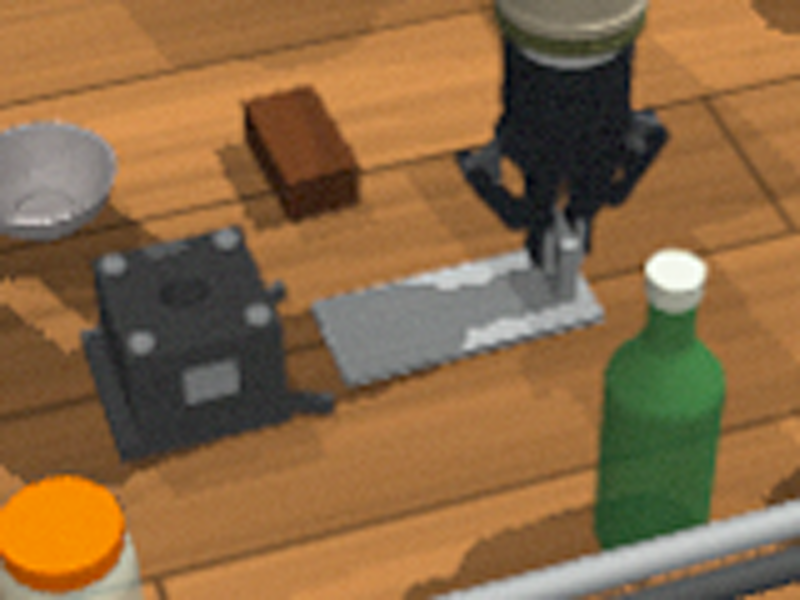

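View pics/w6.png

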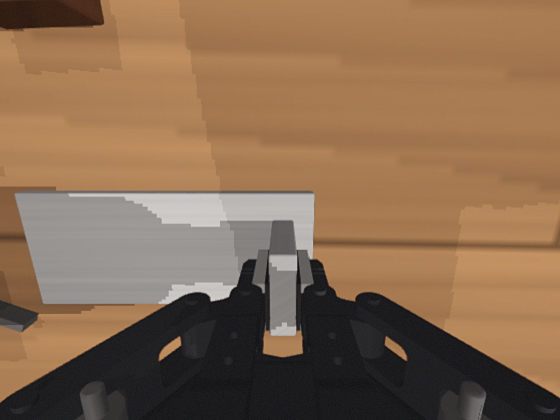

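>>> jog_arm(offset=[[-6,-0.5,0],[-8,0,0],[-8,0,0],[-8,0,0],[-8,0,0],[0,0,0]], delta_rot=[[0,0,0.2],[0,0,0],[0,0,0],[0,0,0],[0,0,0],[0,0,0]], jaw=[0,0,0,0,0,0])

```text
time: 10.6
tool_pos: [559.6, 97.9, 25.2]
tcp_rot: [179.9, 0.1, 90.8]
ft_force: [-0.9, 0.1, -3.8]
finger_gap: 11.3
```

```bash
python3 - <<'E'
from h import *
go(558.8,100,90.7,25.3)
snap("wrist","w7"); pl2("w7",500,620,-60,135); snap("side","d7")
p,d,m=load("d7"); cv2.imwrite("pics/d7z.png",cv2.resize(p[150:290,220:350,::-1],None,fx=4,fy=4,interpolation=cv2.INTER_CUBIC))
E
```

```text
tcp [559.6   97.92  25.24] rot [1.7991e+02 8.0000e-02 9.0820e+01] F [-0.9  0.1 -3.8] gap 11.3 t 10.6
tool shift [ 2.1  -0.77 -0.06]
rotvec [0.09 0.08 0.12]
((559.504150390625, 32.55094909667969), (70.4779281616211, 165.51821899414062), 0.9832466244697571) 26268
-50 [526.1 595.3]
-30 [526.2 595.2]
-10 [525.9 594.9]
10 [525.6 594.3]
30 [525.4 593.5]
50 [525.  589.3]
70 [524.7 589.3]
90 [524.4 563.1]
110 [524.2 559.8]
```

View pics/w7.png

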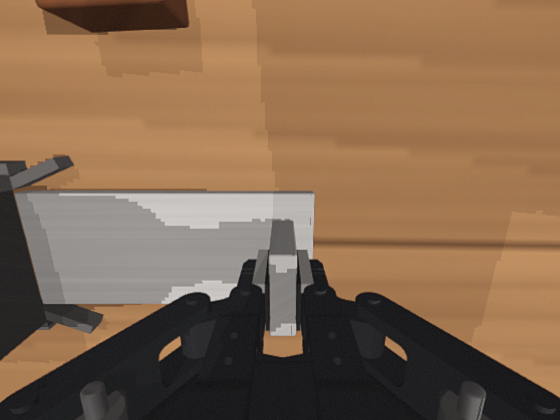

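The nose has entered between the lips ((20,190) to (45,305)) with almost no force, so I'll continue.

>>> jog_arm(offset=[[-6,-0.4,0],[-6,0,0],[-6,0,0],[-6,0,0],[-6,0,0],[-6,0,0],[-6,0,0],[-6,0,0],[-6,0,0],[-6,0,0],[0,0,0]], delta_rot=[[0,0,0.1],[0,0,0],[0,0,0],[0,0,0],[0,0,0],[0,0,0],[0,0,0],[0,0,0],[0,0,0],[0,0,0],[0,0,0]], jaw=[0,0,0,0,0,0,0,0,0,0,0])

```text
time: 11.8
tool_pos: [559.9, 33.7, 25.2]
tcp_rot: [179.9, 0.1, 90.8]
ft_force: [-0.0, 0.3, -3.2]
finger_gap: 11.4
```

```bash
python3 - <<'E'
from h import *
go(559.8,12.5,90.7,25.3)
E
```

```text
tcp [559.89  33.73  25.23] rot [1.7992e+02 7.0000e-02 9.0770e+01] F [-0.   0.3 -3.2] gap 11.4 t 11.8
tool shift [-21.23  -0.37  -0.04]
rotvec [0.08 0.07 0.07]
```

>>> jog_arm(offset=[[-5,0,0],[-5,0,0],[-4,0,0],[-2,0,0],[-2,0,0],[0,0,0]], delta_rot=[[0,0,0],[0,0,0],[0,0,0],[0,0,0],[0,0,0],[0,0,0]], jaw=[0,0,0,0,0,0])

```text
time: 12.4
tool_pos: [560.1, 14.4, 25.3]
tcp_rot: [179.9, 0.1, 90.8]
ft_force: [0.8, -0.6, -3.8]
finger_gap: 11.4
```

>>> jog_arm(offset=[[-1.5,0,0],[-1.5,0,0],[-1.5,0,0]], delta_rot=[[0,0,0],[0,0,0],[0,0,0]], jaw=[0,0,0])

```text
time: 12.7
tool_pos: [560.4, 11.6, 25.5]
tcp_rot: [179.9, -0.1, 90.8]
ft_force: [-1.2, 12.0, -0.6]
finger_gap: 11.5
```

>>> jog_arm(offset=[[-1.5,0,0],[0,0,0]], delta_rot=[[0,0,0],[0,0,0]], jaw=[0,0])

```text
time: 12.9
tool_pos: [560.4, 11.9, 25.9]
tcp_rot: [179.9, -0.3, 90.8]
ft_force: [0.9, -0.4, -3.1]
finger_gap: 11.3
```

```bash
python3 - <<'E'
from h import *
go(559.8,12.5,90.7,25.3)
snap("wrist","w8"); pl2("w8",500,620,-60,135)
E
```

```text
tcp [560.44  11.91  25.89] rot [179.89  -0.26  90.83] F [ 0.9 -0.4 -3.1] gap 11.3 t 12.9
tool shift [ 0.59 -0.63  0.59]
rotvec [ 0.11 -0.26  0.13]
((558.659423828125, -9.02874755859375), (67.04805755615234, 76.60567474365234), 0.839380145072937) 9661
-50 [526.  587.4]
-30 [525.8 591.1]
-10 [525.5 583.3]
10 [525.1 558.1]
30 [525.  558.3]
```

View pics/w8.png

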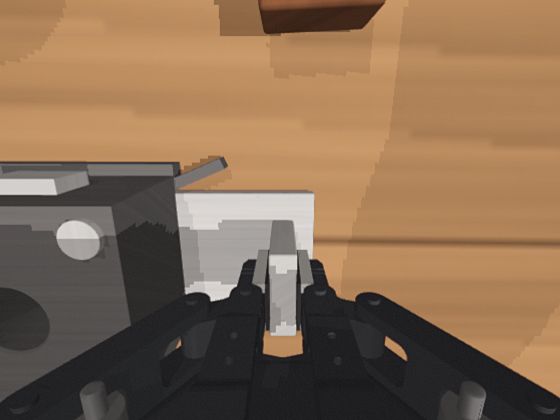

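>>> jog_arm(offset=[[0,0,0],[0,0,0],[0,0,0],[0,0,0],[0,0,-20],[0,0,-20],[0,0,-20],[0,0,-20],[0,0,0]], delta_rot=[[0,0,0],[0,0,0],[0,0,0],[0,0,0],[0,0,0],[0,0,0],[0,0,0],[0,0,0],[0,0,0]], jaw=[40,40,40,40,40,40,40,40,40])

```text
time: 13.85
tool_pos: [561.2, 10.2, 109.6]
tcp_rot: [179.8, -0.1, 90.8]
ft_force: [1.0, 0.2, 0.1]
finger_gap: 34.0
```

```bash
python3 - <<'E'
from h import *
go(559.8,12.5,90.7,100)
p,d,m=snap("wrist","w9"); pl2("w9",500,620,-60,135)
W=cloud(m,d).reshape(-1,3); W=W[np.isfinite(W).all(1)]
P=W[(W[:,0]>500)&(W[:,0]<620)&(W[:,1]>-20)&(W[:,1]<40)&(W[:,2]>50)&(W[:,2]<60)]; print(cv2.minAreaRect(P[:,:2].astype(np.float32)),np.median(P,0))
P=W[(W[:,0]>440)&(W[:,0]<660)&(W[:,1]>-160)&(W[:,1]<-30)&(W[:,2]>68)&(W[:,2]<73.5)]; print(cv2.minAreaRect(P[:,:2].astype(np.float32)),P[:,1].max())
E
```

```text
tcp [561.21  10.2  109.65] rot [ 1.7978e+02 -1.4000e-01  9.0800e+01] F [1.  0.2 0.1] gap 34.0 t 13.85
tool shift [ 2.3  -1.41  9.65]
rotvec [ 0.22 -0.14  0.1 ]
((560.3685913085938, -8.72402572631836), (69.69271850585938, 76.00096130371094), 0.7681434750556946) 5927
-50 [526.3 595.2]
-30 [526.  594.2]
-10 [525.8 593.9]
10 [525.4 593.6]
30 [525.3 593.4]
((559.9761352539062, 12.320566177368164), (40.1127815246582, 11.532126426696777), 0.5316410064697266) [558.8047604   12.1624686   54.11294887]
((561.0516357421875, -90.7081069946289), (91.1307144165039, 91.46794128417969), 0.5902819633483887) -44.782658026545775
```

View pics/w9.png

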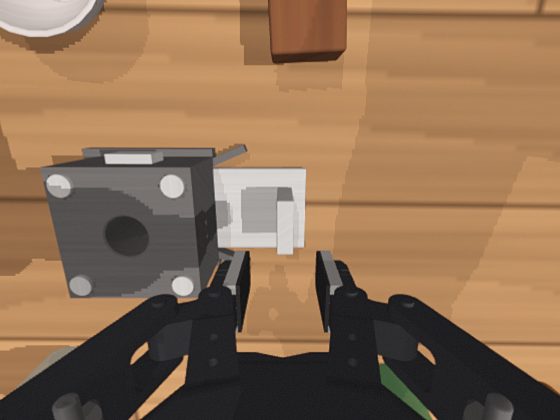

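The plate is home: the tab is at (559.98,12.3), which puts plate y at about 38 mm and x at about 0.1 mm in the mould frame, and it has been released. Next is the probe.

>>> jog_arm(offset=[[0,0,-22],[0,0,-22],[0,0,-22],[0,0,-22],[0,0,-22],[0,0,-22],[0,0,-22],[0,0,-22],[0,0,0],[-12,31,0],[-12,31,0],[-12,31,0],[-12,31,0],[-12,31,0],[-12,31,0],[-12,31,0],[-12,31,0],[0,0,0],[0,0,0]], delta_rot=[[0,0,8.2],[0,0,8.2],[0,0,8.2],[0,0,8.2],[0,0,8.2],[0,0,8.2],[0,0,8.2],[0,0,8.2],[0,0,8.2],[0,0,0],[0,0,0],[0,0,0],[0,0,0],[0,0,0],[0,0,0],[0,0,0],[0,0,0],[0,0,0],[0,0,0]], jaw=[65,65,65,65,65,65,65,65,65,65,65,65,65,65,65,65,65,65,65])

```text
time: 15.8
tool_pos: [517.1, -262.3, 259.1]
tcp_rot: [-178.9, 1.7, 13.8]
ft_force: [-0.9, 1.0, 0.3]
finger_gap: 55.8
```

```bash
python3 - <<'E'
from h import *
go(547.5,-331,17,290)
p,d,m=snap("wrist","w10")
W=cloud(m,d).reshape(-1,3); W=W[np.isfinite(W).all(1)]
P=W[(W[:,0]>510)&(W[:,0]<590)&(W[:,1]>-370)&(W[:,1]<-290)&(W[:,2]>166)&(W[:,2]<182)]; print(cv2.minAreaRect(P[:,:2].astype(np.float32)),np.median(P,0),len(P))
E
```

```text
tcp [ 517.12 -262.33  259.07] rot [-178.93    1.71   13.83] F [-0.9  1.   0.3] gap 55.8 t 15.8
tool shift [ 12.15  73.35 -32.68]
rotvec [-1.11  1.68 -3.19]
((547.0957641601562, -329.97735595703125), (24.201580047607422, 24.4488525390625), 19.11880874633789) [ 546.57396522 -327.6743624   172.90045585] 756
```

View pics/w10.png

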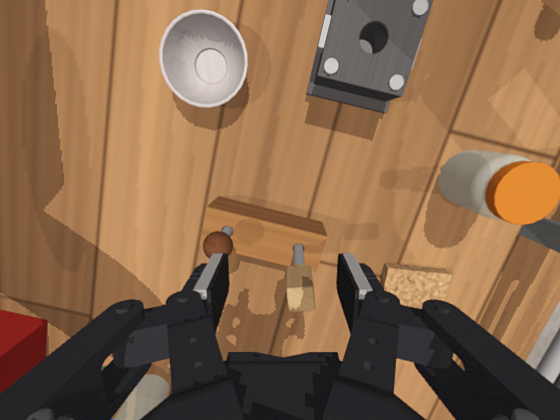

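The handle top is at (300,285) in the image, measured at (547.1,-330.0) with yaw 19°. I'll straighten the tool first.

>>> jog_arm(offset=[[0,0,0],[0,0,0],[0,0,0]], delta_rot=[[-1.1,1.7,-5.2],[0,0,0],[0,0,0]], jaw=[65,65,65])

```text
time: 16.15
tool_pos: [517.4, -259.0, 257.2]
tcp_rot: [-179.8, 0.0, 19.2]
ft_force: [0.0, -0.8, -0.5]
finger_gap: 55.8
```

```bash
python3 - <<'E'
from h import *
go(547.1,-330,19.1,230)
E
```

```text
tcp [ 517.36 -259.03  257.17] rot [-1.7983e+02  4.0000e-02  1.9200e+01] F [ 0.  -0.8 -0.5] gap 55.8 t 16.15
tool shift [ 4.77 76.88 26.94]
rotvec [-0.17  0.04  0.1 ]
```

>>> jog_arm(offset=[[1.5,18,0],[1.5,18,0],[1,18,9],[0.5,16,9],[0,0,0],[0,0,0]], delta_rot=[[-0.2,0,0],[0,0,0],[0,0,0],[0,0,0],[0,0,0],[0,0,0]], jaw=[65,65,65,65,65,65])

```text
time: 16.75
tool_pos: [547.7, -320.5, 239.3]
tcp_rot: [-179.9, 0.1, 18.9]
ft_force: [0.6, 0.5, 0.9]
finger_gap: 55.4
```

```bash
python3 - <<'E'
from h import *
go(547.1,-330,19.1,133)
p,d,m=snap("wrist","w11")
W=cloud(m,d).reshape(-1,3); W=W[np.isfinite(W).all(1)]
P=W[(W[:,0]>510)&(W[:,0]<590)&(W[:,1]>-370)&(W[:,1]<-290)&(W[:,2]>166)&(W[:,2]<182)]; print(cv2.minAreaRect(P[:,:2].astype(np.float32)),np.median(P,0),len(P))
E
```

```text
tcp [ 547.71 -320.47  239.3 ] rot [-1.7991e+02  1.3000e-01  1.8910e+01] F [0.6 0.5 0.9] gap 55.4 t 16.75
tool shift [ -3.43   8.98 106.29]
rotvec [-0.09  0.13 -0.19]
((547.080078125, -329.9769287109375), (23.929767608642578, 23.999540328979492), 19.437877655029297) [ 546.87585719 -328.47370975  172.9310618 ] 1015
```

View pics/w11.png

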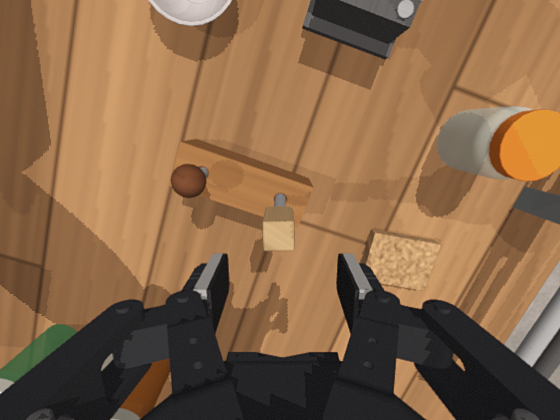

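>>> jog_arm(offset=[[-3.4,9,0],[0,0,0],[0,0,0]], delta_rot=[[0,0.1,-0.2],[0,0,0],[0,0,0]], jaw=[65,65,65])

```text
time: 17.1
tool_pos: [547.6, -329.2, 240.7]
tcp_rot: [-180.0, -0.0, 19.2]
ft_force: [0.5, -0.1, 0.5]
finger_gap: 55.4
```

```bash
python3 - <<'E'
from h import *
go(547.1,-330,19.3,133)
E
```

```text
tcp [ 547.59 -329.17  240.7 ] rot [-1.7996e+02 -2.0000e-02  1.9190e+01] F [ 0.5 -0.1  0.5] gap 55.4 t 17.1
tool shift [ -0.77   0.7  107.7 ]
rotvec [-0.04 -0.02 -0.11]
```

>>> jog_arm(offset=[[-0.8,0.7,0],[0,0,20],[0,0,20],[0,0,20],[0,0,20],[0,0,14],[0,0,5],[0,0,0],[0,0,0]], delta_rot=[[0,0,-0.1],[0,0,0],[0,0,0],[0,0,0],[0,0,0],[0,0,0],[0,0,0],[0,0,0],[0,0,0]], jaw=[65,65,65,65,65,65,65,65,65])

```text
time: 18.0
tool_pos: [548.6, -330.8, 143.0]
tcp_rot: [179.7, -0.3, 19.3]
ft_force: [0.4, -0.1, 0.2]
finger_gap: 55.2
```

```bash
python3 - <<'E'
from h import *
go(547.1,-330,19.3,133)
E
```

```text
tcp [ 548.59 -330.78  143.04] rot [179.72  -0.26  19.32] F [ 0.4 -0.1  0.2] gap 55.2 t 18.0
tool shift [-1.2  -1.28 10.02]
rotvec [ 0.28 -0.26  0.01]
```

>>> jog_arm(offset=[[-1.2,-1.2,5],[0,0,4],[0,0,0]], delta_rot=[[0.3,-0.25,0],[0,0,0],[0,0,0]], jaw=[65,65,65])

```text
time: 18.3
tool_pos: [548.3, -331.0, 136.3]
tcp_rot: [179.8, -0.1, 19.3]
ft_force: [-0.3, -0.2, -0.3]
finger_gap: 55.5
```

```bash
python3 - <<'E'
from h import *
go(547.1,-330,19.3,133)
E
```

```text
tcp [ 548.34 -330.96  136.26] rot [ 1.7984e+02 -1.2000e-01  1.9320e+01] F [-0.3 -0.2 -0.3] gap 55.5 t 18.3
tool shift [-0.85 -1.33  3.25]
rotvec [ 0.16 -0.13  0.02]
```

>>> jog_arm(offset=[[-1.5,-1.5,3],[0,0,0],[0,0,0]], delta_rot=[[0.15,-0.1,0],[0,0,0],[0,0,0]], jaw=[65,65,65])

```text
time: 18.6
tool_pos: [546.6, -330.2, 133.6]
tcp_rot: [180.0, -0.0, 19.3]
ft_force: [-0.3, 0.2, 0.4]
finger_gap: 55.7
```

```bash
python3 - <<'E'
from h import *
go(547.1,-330,19.3,133)
E
```

```text
tcp [ 546.57 -330.22  133.6 ] rot [ 1.7996e+02 -5.0000e-02  1.9310e+01] F [-0.3  0.2  0.4] gap 55.7 t 18.6
tool shift [ 0.57 -0.03  0.6 ]
rotvec [ 0.04 -0.05  0.01]
```

>>> jog_arm(offset=[[0.5,0,0],[0,0,0],[0,0,0],[0,0,0],[0,0,0],[0,0,0],[0,0,0],[0,0,0]], delta_rot=[[0,0,0],[0,0,0],[0,0,0],[0,0,0],[0,0,0],[0,0,0],[0,0,0],[0,0,0]], jaw=[0,0,0,0,0,0,0,0], newtons=70)

```text
time: 19.4
tool_pos: [547.2, -330.1, 133.9]
tcp_rot: [179.9, -0.1, 19.3]
ft_force: [0.0, -0.2, 0.8]
finger_gap: 23.3
```

```bash
python3 - <<'E'
from h import *
go(547.1,-330,19.3,133)
E
```

```text
tcp [ 547.24 -330.11  133.91] rot [ 1.7993e+02 -6.0000e-02  1.9320e+01] F [ 0.  -0.2  0.8] gap 23.3 t 19.4
tool shift [-0.1  -0.15  0.91]
rotvec [ 0.07 -0.06  0.02]
```

>>> jog_arm(offset=[[0,0,-6],[0,0,-6],[0,0,-6],[0,0,0]], delta_rot=[[0,0,0],[0,0,0],[0,0,0],[0,0,0]], jaw=[0,0,0,0])

```text
time: 19.8
tool_pos: [547.0, -329.9, 152.9]
tcp_rot: [180.0, -0.0, 19.3]
ft_force: [0.4, -0.0, -1.7]
finger_gap: 23.2
```

```bash
python3 - <<'E'
from h import *
go(547.2,-330.1,19.3,170)
E
```

```text
tcp [ 547.05 -329.95  152.86] rot [ 1.7997e+02 -4.0000e-02  1.9320e+01] F [ 0.4 -0.  -1.7] gap 23.2 t 19.8
tool shift [  0.1    0.2  -17.14]
rotvec [ 0.03 -0.04  0.02]
```

Weight of about 1.5 N is on the wrist, so the probe is held. I'll continue lifting slowly.

>>> jog_arm(offset=[[0,0.1,-6],[0,0,-6],[0,0,-6],[0,0,-6],[0,0,0]], delta_rot=[[0,0,0],[0,0,0],[0,0,0],[0,0,0],[0,0,0]], jaw=[0,0,0,0,0])

```text
time: 20.3
tool_pos: [547.1, -330.1, 179.5]
tcp_rot: [180.0, -0.1, 19.3]
ft_force: [0.3, -0.3, -1.1]
finger_gap: 22.8
```

```bash
python3 - <<'E'
from h import *
go(547.2,-330.1,19.3,205)
E
```

```text
tcp [ 547.07 -330.05  179.5 ] rot [ 1.7996e+02 -5.0000e-02  1.9320e+01] F [ 0.3 -0.3 -1.1] gap 22.8 t 20.3
tool shift [  0.13   0.11 -25.5 ]
rotvec [ 0.04 -0.05  0.02]
```

>>> jog_arm(offset=[[0,0,-6],[0,0,-6],[0,0,-8],[0,0,-10],[0,0,-10],[0,0,-10],[0,0,-10],[0,0,0],[0,0,0]], delta_rot=[[0,0,0],[0,0,0],[0,0,0],[0,0,0],[0,0,0],[0,0,0],[0,0,0],[0,0,0],[0,0,0]], jaw=[0,0,0,0,0,0,0,0,0])

```text
time: 21.2
tool_pos: [547.2, -330.2, 246.2]
tcp_rot: [179.9, -0.1, 19.3]
ft_force: [-0.5, -0.2, -1.9]
finger_gap: 23.4
```

```bash
python3 - <<'E'
from h import *
go(560,-200,19.3,245)
snap("wrist","w12"); snap("side","d12"); snap("scene","s12")
for n,(u0,u1,v0,v1) in dict(d12=(200,360,210,370),s12=(90,250,140,290)).items():
    p,d,m=load(n); cv2.imwrite(f"pics/{n}z.png",cv2.resize(p[v0:v1,u0:u1,::-1],None,fx=3.7,fy=3.7,interpolation=cv2.INTER_CUBIC))
E
```

```text
tcp [ 547.25 -330.21  246.21] rot [ 1.7988e+02 -1.0000e-01  1.9320e+01] F [-0.5 -0.2 -1.9] gap 23.4 t 21.2
tool shift [  55.11 -118.67    1.06]
rotvec [ 0.12 -0.1   0.02]
```

View pics/w12.png

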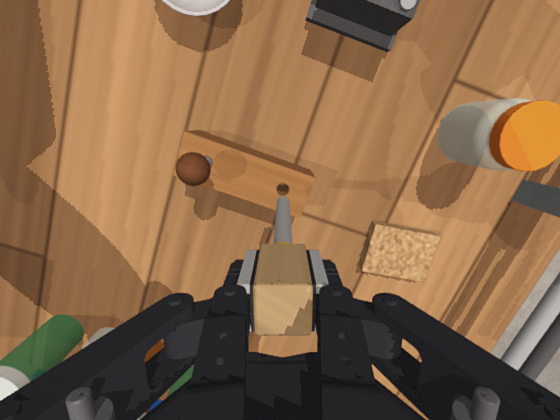

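View pics/d12z.png

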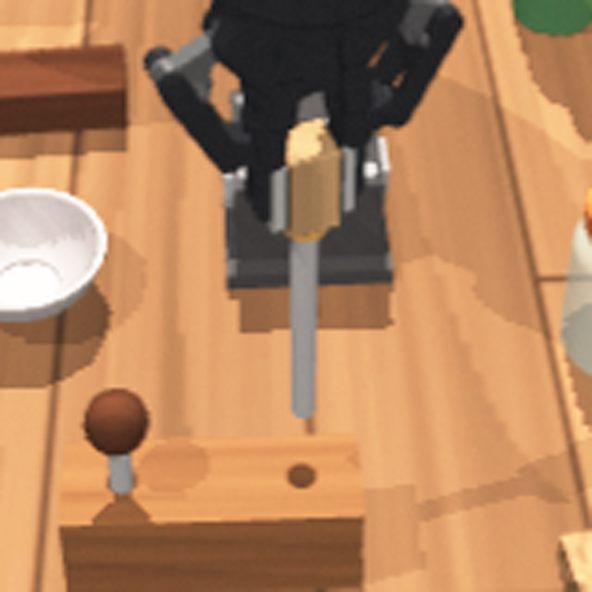

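View pics/s12z.png

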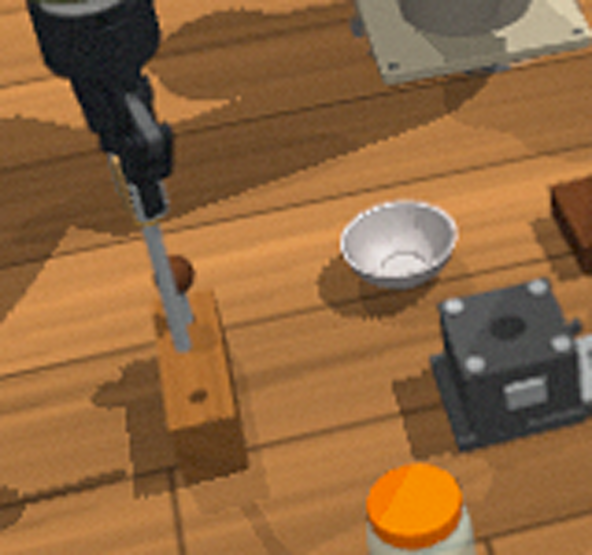

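```bash
cat >> h.py <<'E'
from scipy.optimize import least_squares
def rod(tag,cx,cy,z0,z1,R=20):
    p,d,m=load(tag); W=cloud(m,d).reshape(-1,3); sat=np.ptp(p.astype(int),axis=2).reshape(-1)
    P=W[(np.hypot(W[:,0]-cx,W[:,1]-cy)<R)&(W[:,2]>z0)&(W[:,2]<z1)&(sat<40)]
    zm=(z0+z1)/2
    def f(q):
        ax=np.c_[q[0]+q[2]*(P[:,2]-zm),q[1]+q[3]*(P[:,2]-zm)]
        return np.hypot(P[:,0]-ax[:,0],P[:,1]-ax[:,1])-6
    c=-m["T"][:3,:3].T@m["T"][:3,3]
    r=least_squares(f,[cx,cy,0,0],loss="soft_l1",f_scale=0.7)
    q=r.x
    print(tag,len(P),"axis@mid",zm,q[:2].round(2),"tilt deg",np.degrees(q[2:]).round(2),"rms",np.sqrt((f(q)**2).mean()).round(2),"zmin",np.percentile(P[:,2],[0,1,99,100]).round(1))
    return q,zm
E
python3 - <<'E'
from h import *
for t in ["w12","d12","s12"]:
    for a in [(115,225),(120,180)]: rod(t,547,-330,*a)
E
```

```text
w12 665 axis@mid 170.0 [ 547.38 -330.6 ] tilt deg [-0.24  0.13] rms 0.15 zmin [115.2 116.4 223.7 224.9]
w12 272 axis@mid 150.0 [ 547.46 -330.65] tilt deg [-0.22  0.09] rms 0.14 zmin [120.2 120.7 179.8 180. ]
d12 282 axis@mid 170.0 [ 546.92 -330.46] tilt deg [-0.01  0.11] rms 0.73 zmin [115.6 116.7 223.5 224.2]
d12 142 axis@mid 150.0 [ 546.99 -330.53] tilt deg [0.17 0.43] rms 0.74 zmin [120.  120.9 179.5 179.8]
s12 126 axis@mid 170.0 [ 547.64 -330.69] tilt deg [-0.15  0.3 ] rms 1.48 zmin [116.5 117.8 223.5 224. ]
s12 68 axis@mid 150.0 [ 547.83 -331.24] tilt deg [-0.04 -1.54] rms 1.46 zmin [120.6 120.7 176.5 177.1]
```

```bash
python3 - <<'E'
from h import *
for t in ["w12","d12","s12"]:
    p,d,m=load(t); W=cloud(m,d).reshape(-1,3); sat=np.ptp(p.astype(int),axis=2).reshape(-1)
    P=W[(np.hypot(W[:,0]-547.3,W[:,1]+330.6)<9)&(W[:,2]>80)&(W[:,2]<225)]
    print(t,np.sort(P[:,2])[:12].round(1))
    # cross image tip: side/scene, predicted pixel of tip at z=112
    print(proj(m,[[547.4,-330.7,112.3]]).round(1))
E
```

```text
w12 [111.9 112.2 112.3 112.3 112.3 112.7 112.9 113.3 114.1 115.2 115.3 115.4]
[[282.4 202.1]]
d12 [113.7 114.1 114.3 114.8 115.  115.6 116.  116.2 116.3 116.3 116.8 117. ]
[[282.  320.3]]
s12 [108.5 111.2 112.5 113.6 114.8 114.9 116.5 117.8 117.9 120.6 120.7 121.7]
[[139.  233.1]]
```

The probe is held upright (tilt about 0.2°), with its tip 134 mm below the TCP. I'll carry it over the hole.

>>> jog_arm(offset=[[4,-10,0],[6,-15,0],[6,-15,0],[6,-15,0],[6,-15,0],[6,-15,0],[6,-15,0],[6,-15,0],[6,-15,0],[6,-15,0],[6,-15,0],[6,-15,0],[6,-15,0],[4,-10,0],[0,0,0],[0,0,0]], delta_rot=[[0,0,0],[0,0,0],[0,0,0],[0,0,0],[0,0,0],[0,0,0],[0,0,0],[0,0,0],[0,0,0],[0,0,0],[0,0,0],[0,0,0],[0,0,0],[0,0,0],[0,0,0],[0,0,0]], jaw=[0,0,0,0,0,0,0,0,0,0,0,0,0,0,0,0])

```text
time: 22.95
tool_pos: [556.1, -92.2, 244.0]
tcp_rot: [-179.9, -0.0, 19.5]
ft_force: [0.5, -0.5, -1.6]
finger_gap: 23.2
```

```bash
python3 - <<'E'
from h import *
go(561.1,-90.2,19.3,245)
E
```

```text
tcp [556.08 -92.18 244.01] rot [-1.7991e+02 -2.0000e-02  1.9510e+01] F [ 0.5 -0.5 -1.6] gap 23.2 t 22.95
tool shift [ 5.4  -0.2  -0.99]
rotvec [-0.09 -0.02  0.21]
```

>>> jog_arm(offset=[[5.4,-0.2,0],[0,0,0],[0,0,0]], delta_rot=[[-0.1,0,0],[0,0,0],[0,0,0]], jaw=[0,0,0])

```text
time: 23.25
tool_pos: [561.6, -91.6, 244.0]
tcp_rot: [179.9, -0.0, 19.4]
ft_force: [-0.3, 0.3, -2.6]
finger_gap: 22.9
```

```bash
python3 - <<'E'
from h import *
go(561.1,-90.2,19.3,245)
for n,t in [("wrist","w13"),("side","d13"),("scene","s13")]: snap(n,t)
for t in ["w13","d13","s13"]:
    rod(t,561.1,-90.5,118,215)
    p,d,m=load(t); W=cloud(m,d).reshape(-1,3); W=W[np.isfinite(W).all(1)]
    P=W[(abs(W[:,0]-561)<60)&(abs(W[:,1]+90)<60)&(W[:,2]>68)&(W[:,2]<73.5)]; r=cv2.minAreaRect(P[:,:2].astype(np.float32)); print(np.round(r[0],2),np.round(r[1],1),round(r[2],2),np.median(P[:,2]))
for n,(u0,u1,v0,v1) in dict(d13=(230,340,180,290),s13=(190,300,150,260)).items():
    p,d,m=load(n); cv2.imwrite(f"pics/{n}z.png",cv2.resize(p[v0:v1,u0:u1,::-1],None,fx=5,fy=5,interpolation=cv2.INTER_CUBIC))
E
```

```text
tcp [561.63 -91.59 243.97] rot [ 1.7995e+02 -1.0000e-02  1.9410e+01] F [-0.3  0.3 -2.6] gap 22.9 t 23.25
tool shift [-0.04 -1.49 -1.04]
rotvec [ 0.05 -0.01  0.11]
w13 583 axis@mid 166.5 [561.59 -91.96] tilt deg [-0.11  0.08] rms 0.16 zmin [118.2 120.1 214.3 215. ]
[561.38 -91.13] [90.2 90.3] 0.73 71.18592231933573
d13 171 axis@mid 166.5 [561.4  -91.57] tilt deg [-0.31 -0.18] rms 1.15 zmin [118.5 119.7 214.1 214.6]
[561.09 -91.4 ] [90.  93.7] 0.55 72.22834210173502
s13 106 axis@mid 166.5 [563.19 -91.  ] tilt deg [-1.29  0.45] rms 1.39 zmin [118.1 119.1 213.2 214.5]
[563.22 -90.16] [94.3 90.8] 0.85 70.99348627749832
```

View pics/w13.png

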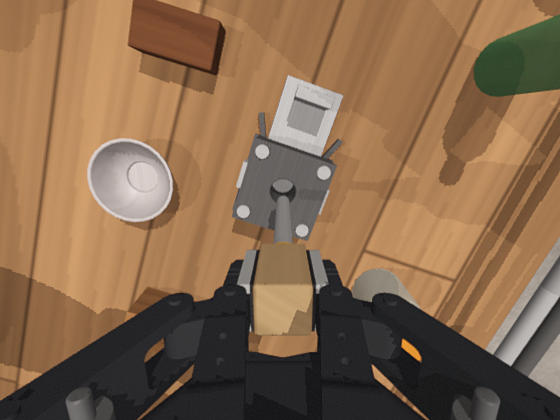

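View pics/d13z.png

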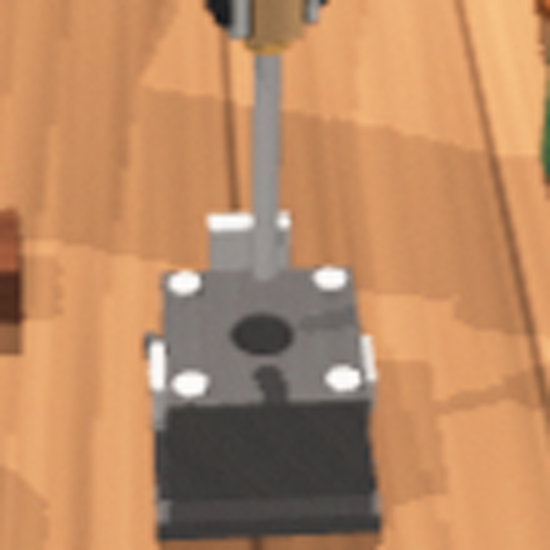

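View pics/s13z.png

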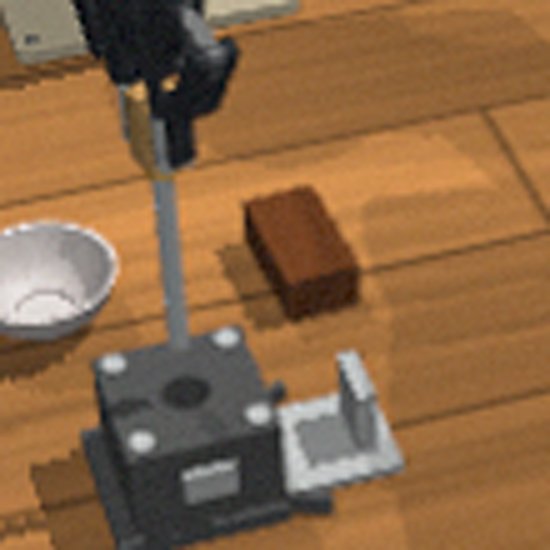

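Wrist, side and scene all put the rod within 1 mm of the hole's axis. I'll correct the residual and descend in stages.

>>> jog_arm(offset=[[0,-0.8,0],[0,0,8],[0,0,8],[0,0,8],[0,0,0],[0,0,0]], delta_rot=[[0,0,0],[0,0,0],[0,0,0],[0,0,0],[0,0,0],[0,0,0]], jaw=[0,0,0,0,0,0])

```text
time: 24.0
tool_pos: [560.4, -91.0, 216.7]
tcp_rot: [-180.0, 0.1, 19.4]
ft_force: [-0.5, 0.5, -1.6]
finger_gap: 23.1
```

```bash
python3 - <<'E'
from h import *
go(561.4,-90.85,19.3,200)
E
```

```text
tcp [560.44 -90.96 216.66] rot [-1.7999e+02  7.0000e-02  1.9380e+01] F [-0.5  0.5 -1.6] gap 23.1 t 24.0
tool shift [ 0.97  0.22 16.66]
rotvec [-0.01  0.07  0.08]
```

>>> jog_arm(offset=[[1,0.2,5],[0,0,6],[0,0,6],[0,0,6],[0,0,0],[0,0,0]], delta_rot=[[0,0,0],[0,0,0],[0,0,0],[0,0,0],[0,0,0],[0,0,0]], jaw=[0,0,0,0,0,0])

```text
time: 24.6
tool_pos: [561.5, -90.7, 191.5]
tcp_rot: [-180.0, 0.1, 19.4]
ft_force: [-0.3, 0.0, -2.5]
finger_gap: 23.7
```

```bash
python3 - <<'E'
from h import *
go(561.4,-90.85,19.3,152)
snap("wrist","w14"); snap("side","d14"); 
for t in ["w14","d14"]:
    rod(t,561.4,-90.8,80,175)
    p,d,m=load(t); W=cloud(m,d).reshape(-1,3); W=W[np.isfinite(W).all(1)]
    P=W[(abs(W[:,0]-561)<60)&(abs(W[:,1]+90)<60)&(W[:,2]>68)&(W[:,2]<73.5)]; r=cv2.minAreaRect(P[:,:2].astype(np.float32)); print(np.round(r[0],2),np.round(r[1],1),round(r[2],2),np.median(P[:,2]))
E
```

```text
tcp [561.54 -90.71 191.54] rot [-1.7999e+02  8.0000e-02  1.9390e+01] F [-0.3  0.  -2.5] gap 23.7 t 24.6
tool shift [-0.12  0.1  39.54]
rotvec [-0.01  0.08  0.09]
w14 608 axis@mid 127.5 [561.39 -91.03] tilt deg [-0.01  0.03] rms 0.17 zmin [ 80.1  82.4 169.4 170.3]
[561.31 -91.12] [90.3 90.5] 0.81 71.16126498966665
d14 181 axis@mid 127.5 [561.16 -90.65] tilt deg [ 0.17 -0.04] rms 1.1 zmin [ 80.3  81.1 174.4 175. ]
[560.86 -91.27] [89.8 96.9] 0.76 72.3409893331165
```

The rod axis (561.39,-91.03) and the block centre (561.31,-91.12) agree within 0.15 mm, so I'll finish the descent.

>>> jog_arm(offset=[[0,0,5],[0,0,6],[0,0,6],[0,0,5],[0,0,0]], delta_rot=[[0,0,0],[0,0,0],[0,0,0],[0,0,0],[0,0,0]], jaw=[0,0,0,0,0])

```text
time: 25.2
tool_pos: [561.8, -90.8, 168.2]
tcp_rot: [180.0, 0.0, 19.4]
ft_force: [-0.6, -0.4, -2.4]
finger_gap: 23.3
```

```bash
python3 - <<'E'
from h import *
go(561.4,-90.85,19.3,152)
E
```

```text
tcp [561.82 -90.83 168.22] rot [1.7998e+02 2.0000e-02 1.9380e+01] F [-0.6 -0.4 -2.4] gap 23.3 t 25.2
tool shift [-0.39 -0.13 16.22]
rotvec [0.02 0.02 0.08]
```

>>> jog_arm(offset=[[-0.3,-0.1,4],[0,0,4],[0,0,4],[0,0,2],[0,0,0],[0,0,0],[0,0,0]], delta_rot=[[0,0,0],[0,0,0],[0,0,0],[0,0,0],[0,0,0],[0,0,0],[0,0,0]], jaw=[0,0,0,0,0,0,0])

```text
time: 25.9
tool_pos: [561.5, -90.9, 152.9]
tcp_rot: [180.0, 0.0, 19.4]
ft_force: [0.1, -0.9, -3.0]
finger_gap: 23.5
```

```bash
python3 - <<'E'
from h import *
go(561.4,-90.85,19.3,152)
snap("wrist","w15"); snap("side","d15"); 
for t in ["w15","d15"]:
    rod(t,561.4,-90.8,80,138)
    p,d,m=load(t); W=cloud(m,d); 
    W=W.reshape(-1,3); W=W[np.isfinite(W).all(1)]
    P=W[(abs(W[:,0]-561)<60)&(abs(W[:,1]+90)<60)&(W[:,2]>68)&(W[:,2]<73.5)]; r=cv2.minAreaRect(P[:,:2].astype(np.float32)); print(np.round(r[0],2),np.round(r[1],1),round(r[2],2))
    P=W[(abs(W[:,0]-561)<14)&(abs(W[:,1]+90.8)<14)&(W[:,2]>180)&(W[:,2]<200)]; print("handle top z",np.median(P[:,2]) if len(P) else None,len(P))
    P=W[(abs(W[:,0]-560)<30)&(abs(W[:,1]-12)<12)&(W[:,2]>50)&(W[:,2]<60)]; print("tab",np.round(cv2.minAreaRect(P[:,:2].astype(np.float32))[0],1),len(P))
E
```

```text
tcp [561.49 -90.85 152.95] rot [1.7998e+02 3.0000e-02 1.9380e+01] F [ 0.1 -0.9 -3. ] gap 23.5 t 25.9
tool shift [-0.08 -0.03  0.95]
rotvec [0.02 0.03 0.08]
w15 425 axis@mid 109.0 [561.36 -91.15] tilt deg [-0.06  0.06] rms 0.18 zmin [ 80.3  81.5 131.4 132.9]
[561.32 -91.09] [90.6 90.5] 0.72
handle top z 191.83480122039128 4122
tab [560.   12.2] 929
d15 112 axis@mid 109.0 [561.28 -90.88] tilt deg [-0.14  0.43] rms 1.01 zmin [ 80.   80.2 136.8 137.3]
[561.16 -91.47] [90.  93.1] 0.49
handle top z 193.3052296165531 114
tab [560.3   9.7] 43
```

View pics/w15.png

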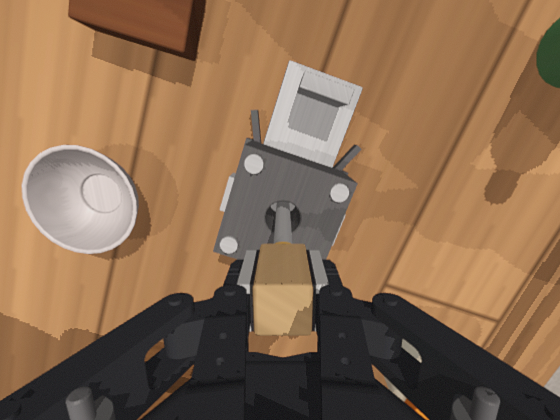

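View pics/d15.png

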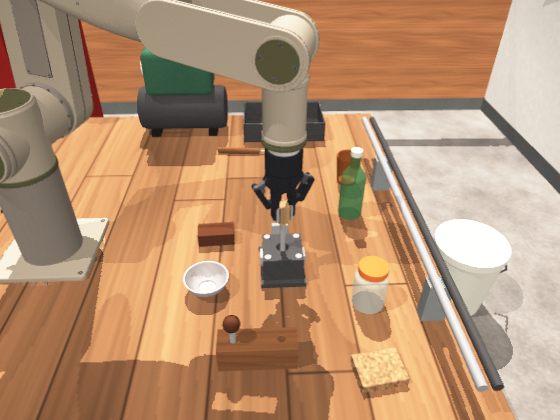

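The wrist view shows the rod centred in the hole at (283,215) and the tab still home. The side view shows the ball rod and bystanders undisturbed. I'll let the arm settle.

>>> jog_arm(offset=[[0,0,0],[0,0,0],[0,0,0],[0,0,0],[0,0,0]], delta_rot=[[0,0,0],[0,0,0],[0,0,0],[0,0,0],[0,0,0]], jaw=[0,0,0,0,0])

```text
time: 26.5
tool_pos: [561.8, -90.9, 153.6]
tcp_rot: [179.9, -0.0, 19.4]
ft_force: [0.4, -0.4, -1.7]
finger_gap: 23.1
```

```bash
python3 - <<'E'
from h import *
from bench import monitor
go(561.4,-90.85,19.3,152); print(monitor.sense()["qd"].round(2))
E
```

```text
tcp [561.85 -90.93 153.58] rot [ 1.7995e+02 -2.0000e-02  1.9390e+01] F [ 0.4 -0.4 -1.7] gap 23.1 t 26.5
tool shift [-0.39 -0.23  1.58]
rotvec [ 0.05 -0.02  0.09]
[ 0.   -0.05 -0.07 -0.04 -0.01  0.05]
```

```bash
python3 - <<'E'
from bench import r, monitor
print(r.hand_in()); s=monitor.sense(); print(s["time"],s["tool_pos"],s["finger_gap"])
E
```

```text
the job is handed in; nothing more can be done
None
the job is handed in; nothing more can be done
```

I slid the base plate home against the stop by its tab and let go of it. I then took the square-handled probe from the stand, lowered it upright through the hole, and handed the job in at about 26.5 s while still holding it there.

- **Plate:** the tab measured at about y = 103 mm in the mould's frame. That puts the plate origin at about y = 38 mm (home is 37.5) and x = 0.1 mm, with less than 0.5° of yaw error. The wrist view with the probe in the hole showed the tab unchanged.
- **Probe:** the wrist view put the rod axis within about 0.1 mm of the hole's centre, with a tilt of about 0.1°. The tip was about 19 to 20 mm above the bench, roughly 11 to 12 mm above the plate. The fingers were on the handle at 23 mm, and I saw no contact forces during the descent.
- **Disagreements:** the side and scene cameras agreed with the wrist to within 1 to 2 mm, and their coarser fits scattered more. In the last 0.6 s before hand-in the hand drifted about 0.4 mm sideways and 0.6 mm up, still inside the limits.
- **Other things on the bench:** the ball-headed rod and bystanders looked undisturbed in the last side view. I did not measure them again.

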